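# Set the stone clamp of the pull-out sharpening tray

## Robot

A 6-joint arm with a two-finger parallel gripper is mounted at the origin on the work surface. World frame = base frame: x ahead of the robot, y to its left, z up, the work surface at z = 0. Lengths are in mm, angles in rad, forces in N, time in s.
With the tool pointing down it reaches from about 400 to 925 mm from the base axis. Payload 12.5 kg.
Tool frame: the origin (TCP) lies at the very end of the fingers, on their centre line; the grasp point (between the pads) lies 19 mm behind it; x points along the fingers, z is the direction in which the jaws open and shut, and the axes are right-handed (so a half turn about x gives the same grasp; the last joint's range is limited). The gripper opens to 95 mm and grips with 3 to 60 N. Pads are 20 mm wide; open, the fingers measure 119 mm over their backs; the gripper's body (75 mm by 180 mm) begins 59 mm behind the grasp point.
Start: joints at [-1.388, 0.491, 1.559, -0, 1.092, -0.106], TCP at [178.024, -599.128, 214.661] pointing down, gripper open.
Joint ranges: [-3.1, 3.1], [-0.84, 2.19], [0.05, 2.79], [-1.13, 4.28], [0.06, 2.93], [-2.69, 2.69]. Speed limits (rad/s): [2.22, 2.22, 2.79, 3.14, 3.14, 3.14].

## Interface

Orientations are given as a unit quaternion [x, y, z, w].
In Python, from rig import arm, vision, job_done gives the robot as it stands. The module is installed in compiled form; this text tells all that it offers.
- The arm moves only by the shell command python3 -m crank 'ROWS' [FORCE]. ROWS is JSON, a list of rows, each an object with "fingers": the gripper's target within -1 to 1 (shut at 1, half-way at 0, fully open at -1); "xyz": the shift along the tool's x, y, z in m, a list of three; "rot": the turn, a rotation vector about the tool's x, y, z in rad, a list of three. In form: [{"fingers": fingers, "xyz": [dx, dy, dz], "rot": [rx, ry, rz]}, ...]. A call has exactly 5 rows; each row is the pose to reach, as a shift and turn from the pose measured when the call began, along the tool's axes at that moment; what a row does not reach only later rows make up. A row lasts 1/12 s, in which the tool goes at most 41.7 mm and 7.16 degrees, less where a joint would pass 70% of its speed; a pose out of reach is approached as far as the arm can. A call with a gripper value outside its range is refused whole. The fingers move at their own pace and stop on an object; FORCE is the grip in N (left out, the last holds). Time passes only in rows, so rows that repeat a pose let the fingers close, or fill a call up. It gives the time, the measured TCP pose, the force and the opening at its end, in the units of the state.
- arm.observe(): the state, without advancing time (a new reading comes with each control period).
- vision.get_image(name): name is "side" or "top" or "wrist"; returns (picture, depth): 400x640x3 uint8, red, green, blue; 400x640 float32, mm along the optical axis (not along the pixel's ray), 0 where there is no reading.
- vision.get_calibration(name): a dict with "camera_matrix" (3x3 intrinsics, pixels), "D" ([k1, k2, p1, p2, k3] as OpenCV has them; the pictures are not rectified), "world_to_cam" (4x4, takes a point from world to camera coordinates). Camera axes: x right, y down, z forward; pixel columns grow to the right and rows downward; lengths in mm; the calibration is good to about 2 mm. A picture is of the moment at which its call begins: read the wrist's pose just before it. get_calibration takes no time and is no camera call; for the wrist camera it gives the pose at the moment of the call.
- job_done(): hands the job in, once; it reports no verdict.
The state is a dict: "time": time; "joint_pos": joint angles; "joint_vel": joint speeds; "effort": joint torques, N m; "eef_pos": TCP position; "tool_rot": TCP orientation; "wrist_force": force on the tool from outside, world axes, zero at the start; "moment": the same for the moment, N m; "grip_width": opening from 0.0 (shut) to 1.0 (fully open).
Only numpy, scipy, OpenCV 4.12 (cv2) and the standard library are available. Lean on these libraries where they do the work, as an engineer would, in place of code of your own. Each camera call takes 0.05 s, during which the arm holds its last target.

## Task

Pull the tray of the knife-sharpening station out to its stop, then turn the black wing screw of the stone clamp clockwise until it seats. Back it off a quarter turn so that the stone has room to swell, and finish holding the wing still there with the gripper: do not let go. Leave the tray out and do not disturb the other things on the table.

Things in the scene. Friction and masses are not known exactly. Their poses are not given: they have to be found in the camera images.
- station_roof (a point): Middle of the front edge of the station's roof, on its top, 120 above the table. The sharpening station is a low bare-metal housing 240 deep (x), 260 wide (y), 120 high, fixed at a varying place and yaw (within 0.3 rad); x points away from the robot, z up. The shut tray's front, a plate 240 wide, upper edge 106 above the table, stands 25 before this edge. A low soap dish stands on the roof's rear half.
- tray_handle (a point): Middle of the tray's handle: a dark steel bar of diameter 12, 100 long along this point's y, 98 above the table, its centre 45 out from the tray's front face (39 free behind the bar), on a post of diameter 12 at each end. x points into the station, z up; pull along -x.
- tray (a joint): How far the tray is out, in m: 0 shut, 0.16 at its stop (fully out). It may start up to 0.02 open. It slides with about 2 N of friction and stays where it is left.
- screw_grip (a point): On the wing screw's vertical axis at gripping height, 97 above the table. The wing: a black upright bar 44 long (x), 12 thick (y), 77 to 109 above the table, z up, on a collar of diameter 24 on a steel bridge (top at 68). It lies 125 along +x and 50 along -y from the tray handle, under the roof when shut; with the tray out it has 68 clear to the tray's front and 80 to the housing's side walls.
- thumbscrew (a joint): Turn of the wing screw in rad, growing clockwise seen from above (tightening). It seats against a hard stop at 2.8; it starts between 0.2 and 1.9 and its lower end is 0. Turning takes about 0.08 N m of friction, it stays where it is left and its height does not noticeably change. A quarter turn back from the seat is 2.8 - 1.571 = 1.229.
- knife: Bystander: white-handled knife about 320 long lying on the white cutting board (240 by 360 by 16) at the left; origin under its middle.
- honing_steel: Bystander: honing steel lying on the table to the front right, 320 long, 40 high at its guard at most; origin under its middle.
- bowl: Bystander: steel bowl of diameter 120, height 55, to the far left or right; origin under its centre.
- bottle: Bystander: white bottle of diameter 72, height 190, on the other side from the bowl; origin under its centre.
- paste_jar: Bystander: small white jar of diameter 52, height 50, just beside the tray's path on the +y side of the station; origin under its centre.
- spare_stone: Bystander: grey spare stone 150 by 50 by 22, just beside the tray's path on the -y side of the station; origin under its centre.
- scrub_brush: Bystander: wooden scrubbing brush 50 by 120 by 34 lying on the table between the robot and the station; origin under its centre.

How it is judged:
By the outcome, as a careful person would: the job done as asked, in the order asked, and still so for the second after the job is handed in, while the arm keeps its last pose, push and grip.
It also fails if it takes over 67 s, if anything falls off the work surface, if the arm or the gripper's body presses on something with over 40 N, if the wrist force passes 120 N, or if a joint passes its speed limit or range.

## Working session

There is one attempt and no reset: what is moved stays moved. The work goes in short steps, Python scripts to look and compute and a shell command to move; the robot and the scene stay as the last step left them, time stands still between calls to the robot, and variables do not carry over. Pictures are saved under pics/ and viewed, and the job is handed in when it is done.

```bash
mkdir -p pics; ls
python3 - <<'E'
from rig import arm, vision
import cv2,numpy as np
print(arm.observe())
for n in ["side","top","wrist"]:
    c=vision.get_calibration(n); print(n,np.round(c["camera_matrix"],1).tolist(),c["D"],np.round(c["world_to_cam"],3).tolist())
    p,d=vision.get_image(n); cv2.imwrite(f"pics/{n}0.png",p[:,:,::-1]); np.savez(f"{n}0.npz",p=p,d=d,**{k:np.array(v) for k,v in c.items()})
E
```

```text
pics
{'time': 0.0, 'joint_pos': array([-1.38757453e+00,  4.91581321e-01,  1.55948276e+00, -3.92349181e-06,
        1.09172496e+00, -1.05586516e-01]), 'joint_vel': array([ 0.0020306 , -0.00204521, -0.00023251,  0.00055734,  0.00056947,
        0.00055804]), 'effort': array([ 9.59865101e-04, -6.12643433e+01, -2.58177763e+01,  6.92922994e-02,
        4.82746842e-02, -1.13828701e-04]), 'eef_pos': array([ 177.98632081, -598.84229376,  214.03676935]), 'tool_rot': array([ 0.42313028,  0.56705892, -0.42255756,  0.56643628]), 'wrist_force': array([ 0.20548388, -0.51463727,  0.70559722]), 'moment': array([ 0.04200477,  0.01149396, -0.00610719]), 'grip_width': 1.000491970231619}
side [[458.0, 0.0, 322.4], [0.0, 458.0, 189.9], [0.0, 0.0, 1.0]] [0.0057912 0.        0.        0.        0.       ] [[-0.841, -0.541, 0.017, 456.18], [-0.423, 0.637, -0.644, 278.642], [0.338, -0.549, -0.765, 1330.654], [0.0, 0.0, 0.0, 1.0]]
top [[399.2, 0.0, 323.8], [0.0, 399.2, 200.8], [0.0, 0.0, 1.0]] [-0.0596437  0.         0.         0.         0.       ] [[0.028, -1.0, 0.006, -25.992], [-0.983, -0.029, -0.183, 543.128], [0.183, -0.001, -0.983, 1303.489], [0.0, 0.0, 0.0, 1.0]]
wrist [[358.6, 0.0, 325.1], [0.0, 358.6, 194.9], [0.0, 0.0, 1.0]] [-0.01020984  0.          0.          0.          0.        ] [[0.286, -0.958, -0.0, -624.689], [-0.926, -0.277, 0.257, -30.601], [-0.247, -0.073, -0.966, 389.441], [0.0, 0.0, 0.0, 1.0]]
```

View pics/top0.png

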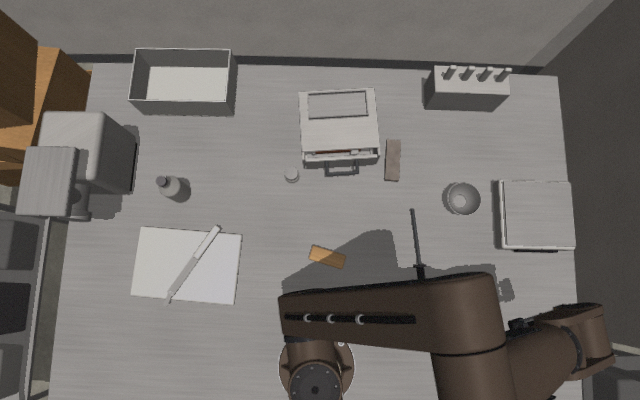

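View pics/side0.png

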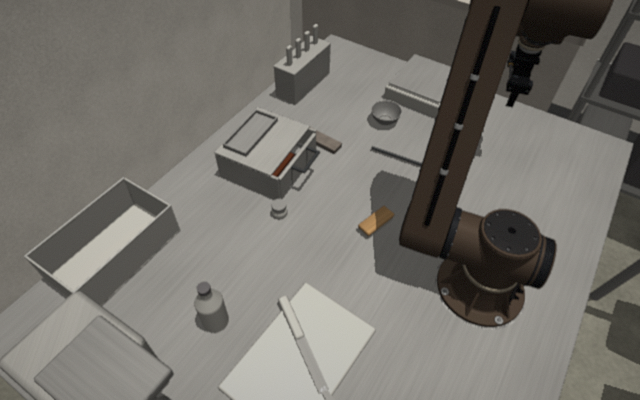

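View pics/wrist0.png

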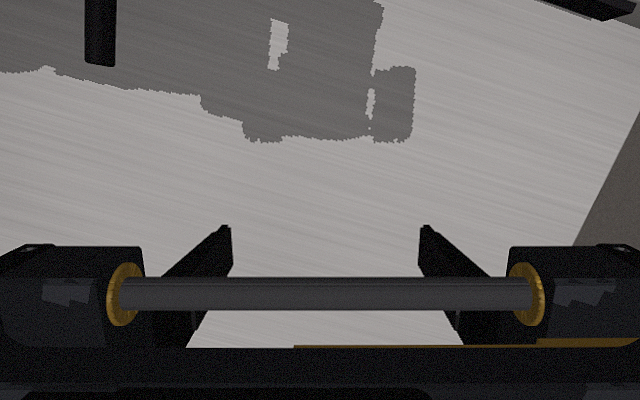

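The top view shows the station around (340,125), with its handle near (341,170) and a dark slot or shadow. The jar is at (291,175), the spare stone at (392,160) and the brush at (327,257). I'll zoom in and take 3D points from the depth.

```bash
cat > h.py <<'E'
import numpy as np,cv2
def unproj(K,D,W,uv,d):
    uv=np.array(uv,float).reshape(-1,1,2); n=cv2.undistortPoints(uv,K,D).reshape(-1,2)
    d=np.array(d,float).reshape(-1,1); P=np.hstack([n*d,d]); R=W[:3,:3];t=W[:3,3]
    return (P-t)@R
def cloud(f):
    z=np.load(f); d=z["d"]; v,u=np.mgrid[0:400,0:640]
    return z["p"],d,unproj(z["camera_matrix"],z["D"],z["world_to_cam"],np.stack([u.ravel(),v.ravel()],1),d.ravel()).reshape(400,640,3)
def proj(f,X):
    z=np.load(f);W=z["world_to_cam"]; return cv2.projectPoints(np.array(X,float).reshape(-1,3),cv2.Rodrigues(W[:3,:3])[0],W[:3,3],z["camera_matrix"],z["D"])[0].reshape(-1,2)
E
python3 - <<'E'
from h import *
p,d,X=cloud("top0.npz")
cv2.imwrite("pics/topz.png",cv2.resize(p[80:190,270:420,::-1],None,fx=5,fy=5,interpolation=cv2.INTER_CUBIC))
ps,ds,Y=cloud("side0.npz")
cv2.imwrite("pics/sidez.png",cv2.resize(ps[100:220,205:355,::-1],None,fx=5,fy=5,interpolation=cv2.INTER_CUBIC))
for u,v in [(310,130),(340,130),(370,130),(304,146),(340,148),(375,146),(341,172),(341,175),(341,173),(341,174),(330,174),(352,174),(291,172),(392,160),(327,257)]: print(u,v,X[v,u].round())
E
```

```text
310 130 [770.  43. 118.]
340 130 [772. -57. 121.]
370 130 [ 776. -158.  118.]
304 146 [ 295.  -10. 1381.]
340 148 [710. -59. 118.]
375 146 [ 719. -174.  123.]
341 172 [632. -64. 104.]
341 175 [649. -69.  -3.]
341 173 [630. -64.  99.]
341 174 [627. -65.  97.]
330 174 [625. -28. 102.]
352 174 [ 653. -108.    2.]
291 172 [641. 105.  50.]
392 160 [ 702. -247.   26.]
327 257 [356. -26.  33.]
```

View pics/topz.png

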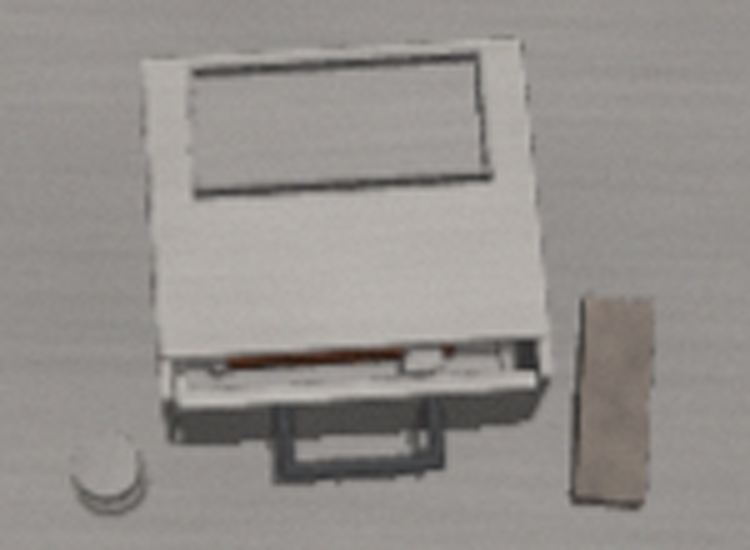

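View pics/sidez.png

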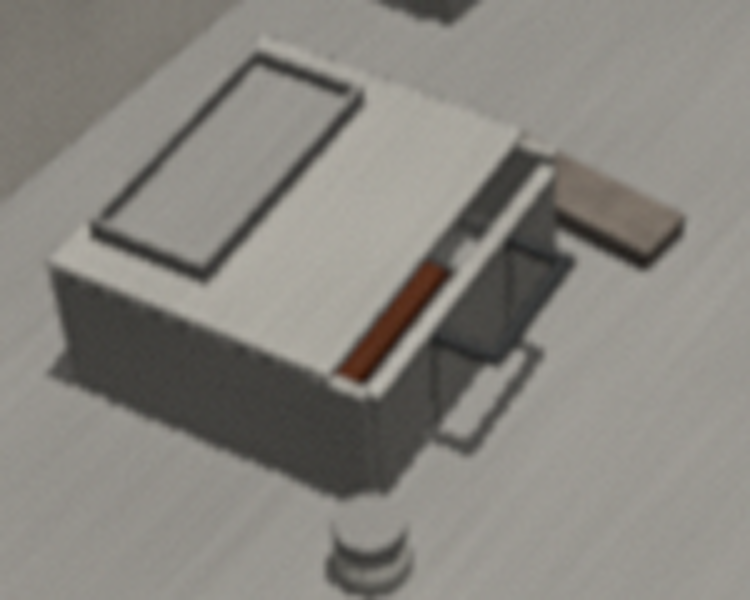

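The zoomed top view shows the roof front edge from (163,355) to (545,333), the bar from (277,472) to (443,463) and the tray front's upper edge around y≈390. Next I'll work out the geometry.

```bash
cat >> h.py <<'E'
def rayz(f,uv,z0):
    z=np.load(f);a=unproj(z["camera_matrix"],z["D"],z["world_to_cam"],uv,np.full(len(uv),500.));b=unproj(z["camera_matrix"],z["D"],z["world_to_cam"],uv,np.full(len(uv),1500.))
    s=(z0-a[:,2])/(b[:,2]-a[:,2]);return a+s[:,None]*(b-a)
E
python3 - <<'E'
from h import *
T=lambda x,y:(270+(x+.5)/5-.5,80+(y+.5)/5-.5)
S=lambda x,y:(205+(x+.5)/5-.5,100+(y+.5)/5-.5)
R=rayz("top0.npz",[T(163,355),T(547,332),T(520,40),T(143,60)],120).round(1)
print("roof top",R.tolist()); a=R[1]-R[0];b=R[2]-R[1]; print(np.linalg.norm(a),np.linalg.norm(b),np.arctan2(a[0],-a[1]),np.arctan2(b[1],b[0]))
R2=rayz("side0.npz",[S(335,380),S(523,135),S(262,40),S(55,262)],120).round(1);print("roof side",R2.tolist())
print("bar top",rayz("top0.npz",[T(277,472),T(443,463)],98).round(1).tolist())
print("plate up",rayz("top0.npz",[T(177,398),T(540,378)],106).round(1).tolist())
for f,m in (("top0.npz",(165,180,320,362)),("side0.npz",(145,180,285,325))):
    p,d,X=cloud(f); v0,v1,u0,u1=m; x=X[v0:v1,u0:u1].reshape(-1,3);c=p[v0:v1,u0:u1].reshape(-1,3)
    k=(x[:,2]>88)&(x[:,2]<112)&(c.max(1)<95)&(x[:,0]<655); q=x[k];print(f,k.sum(),q.mean(0).round(1),q.min(0).round(),q.max(0).round(), np.median(q[:,2]))
    cc=q[:,:2]-q[:,:2].mean(0);w=np.linalg.svd(cc)[2][0];print(w)
E
```

```text
roof top [[696.6, 65.7, 120.0], [720.3, -187.5, 120.0], [928.8, -169.1, 120.0], [905.8, 87.6, 120.0]]
254.30676357501778 209.3103198602496 0.09332996523011572 0.0880213708962346
roof side [[688.3, 71.1, 120.0], [716.9, -182.7, 120.0], [928.2, -162.2, 120.0], [902.1, 89.2, 120.0]]
bar top [[625.1, -11.6, 98.0], [634.6, -121.5, 98.0]]
plate up [[671.6, 56.1, 106.0], [692.8, -184.8, 106.0]]
top0.npz 149 [634.2 -61.6 102. ] [ 621. -121.   94.] [655. -11. 109.] 102.4288564571722
[ 0.04535536 -0.99897092]
side0.npz 129 [634.4 -57.2 102.1] [ 621. -116.   93.] [655.  -6. 108.] 102.37740352509229
[-0.03176399  0.9994954 ]
```

```bash
cat >> h.py <<'E'
from scipy.spatial.transform import Rotation as Ro
def Rdown(jaw):  # tool x down, tool z (jaw axis) horizontal at world angle jaw
    x=np.array([0,0,-1.]);z=np.array([np.cos(jaw),np.sin(jaw),0]);return np.stack([x,np.cross(z,x),z],1)
def rel(target,jaw=None):
    from rig import arm
    s=arm.observe();R=Ro.from_quat(s["tool_rot"]).as_matrix()
    d=R.T@(np.array(target)-s["eef_pos"])/1000
    r=Ro.from_matrix(R.T@Rdown(jaw)).as_rotvec() if jaw is not None else 0
    print("t",round(s["time"],2),"pos",s["eef_pos"].round(1),"jaw",round(np.arctan2(R[1,2],R[0,2]),4),"tilt",R[2,0].round(4),"q",s["joint_pos"].round(3),"F",s["wrist_force"].round(1),"M",s["moment"].round(2),"g",round(s["grip_width"],3))
    print("xyz",d.round(4),"rot",np.round(r,4));return d,r
E
python3 - <<'E'
from h import *
for j in (.092,.092+np.pi): rel([540,-90,230],j)
E
```

```text
t 0.15 pos [ 178.  -598.9  214.2] jaw -1.282 tilt -1.0 q [-1.388  0.491  1.559  0.     1.092 -0.106] F [ 1.1 -0.2 -0.3] M [-0.07  0.    0.  ] g 1.003
xyz [-0.0154  0.492  -0.3848] rot [-1.374e+00 -6.000e-04 -6.000e-04]
t 0.15 pos [ 178.  -598.9  214.2] jaw -1.282 tilt -1.0 q [-1.388  0.491  1.559  0.     1.092 -0.106] F [ 1.1 -0.2 -0.3] M [-0.07  0.    0.  ] g 1.003
xyz [-0.0154  0.492  -0.3848] rot [ 1.7676e+00 -7.0000e-04  6.0000e-04]
```

```bash
python3 -m crank '[{"fingers":-0.1,"xyz":[0,0.03,-0.024],"rot":[-0.12,0,0]},{"fingers":-0.1,"xyz":[0,0.062,-0.049],"rot":[-0.24,0,0]},{"fingers":-0.1,"xyz":[-0.005,0.095,-0.074],"rot":[-0.36,0,0]},{"fingers":-0.1,"xyz":[-0.005,0.128,-0.1],"rot":[-0.48,0,0]},{"fingers":-0.1,"xyz":[-0.01,0.16,-0.125],"rot":[-0.6,0,0]}]' 20
python3 -c "
from h import *
rel([540,-90,230],.092)"
```

```text
time: 0.57
eef_pos: [296.3, -431.5, 223.7]
tool_rot: [0.235, 0.668, -0.234, 0.667]
wrist_force: [0.9, -0.7, 1.1]
grip_width: 0.708
t 0.57 pos [ 296.3 -431.5  223.7] jaw -0.6766 tilt -1.0 q [-1.096  0.338  1.793  0.     1.013 -0.419] F [ 0.9 -0.7  1.1] M [-0.07 -0.06 -0.03] g 0.708
xyz [-0.0058  0.4189 -0.0238] rot [-0.7686 -0.0013 -0.0018]
```

```bash
python3 -m crank '[{"fingers":-0.1,"xyz":[0,0.04,0],"rot":[-0.12,0,0]},{"fingers":-0.1,"xyz":[0,0.08,-0.005],"rot":[-0.24,0,0]},{"fingers":-0.1,"xyz":[0,0.12,-0.005],"rot":[-0.36,0,0]},{"fingers":-0.1,"xyz":[-0.005,0.16,-0.01],"rot":[-0.48,0,0]},{"fingers":-0.1,"xyz":[-0.005,0.2,-0.01],"rot":[-0.6,0,0]}]' 20
python3 -c "
from h import *
rel([590,-70,230],.092)"
```

```text
time: 0.98
eef_pos: [414.2, -267.4, 229.5]
tool_rot: [0.026, 0.707, -0.024, 0.706]
wrist_force: [1.0, -0.3, -0.2]
grip_width: 0.552
t 0.98 pos [ 414.2 -267.4  229.5] jaw -0.0708 tilt -1.0 q [-7.080e-01  2.870e-01  1.854e+00  1.000e-03  1.002e+00 -6.380e-01] F [ 1.  -0.3 -0.2] M [-0.12 -0.07  0.01] g 0.552
xyz [-2.000e-04  2.093e-01  1.614e-01] rot [-0.1628 -0.0004 -0.0017]
```

```bash
python3 -m crank '[{"fingers":-0.1,"xyz":[0,0.03,0.025],"rot":[-0.05,0,0]},{"fingers":-0.1,"xyz":[0,0.062,0.05],"rot":[-0.1,0,0]},{"fingers":-0.1,"xyz":[0,0.095,0.075],"rot":[-0.16,0,0]},{"fingers":-0.1,"xyz":[0,0.128,0.1],"rot":[-0.16,0,0]},{"fingers":-0.1,"xyz":[0,0.16,0.125],"rot":[-0.16,0,0]}]' 20
python3 -m crank '[{"fingers":-0.1,"xyz":[0,0.02,0.02],"rot":[0,0,0]},{"fingers":-0.1,"xyz":[0,0.04,0.04],"rot":[0,0,0]},{"fingers":-0.1,"xyz":[0,0.04,0.04],"rot":[0,0,0]},{"fingers":-0.1,"xyz":[0,0.04,0.04],"rot":[0,0,0]},{"fingers":-0.1,"xyz":[0,0.04,0.04],"rot":[0,0,0]}]' 20
cat >> h.py <<'E'
def shot(name,tag):
    from rig import vision
    c=vision.get_calibration(name); p,d=vision.get_image(name)
    cv2.imwrite(f"pics/{tag}.png",p[:,:,::-1]); np.savez(f"{tag}.npz",p=p,d=d,**{k:np.array(v) for k,v in c.items()})
E
python3 -c "
from h import *
rel([630,-66,230],.092)
shot('wrist','w1')"
```

```text
time: 1.4
eef_pos: [551.2, -114.6, 229.7]
tool_rot: [-0.031, 0.707, 0.032, 0.706]
wrist_force: [0.5, -1.2, 0.1]
grip_width: 0.55
time: 1.82
eef_pos: [587.0, -71.3, 229.5]
tool_rot: [-0.031, 0.707, 0.033, 0.706]
wrist_force: [0.3, -0.6, -0.4]
grip_width: 0.55
t 1.82 pos [587.  -71.3 229.5] jaw 0.0902 tilt -1.0 q [-0.233  0.429  1.625  0.002  1.09  -0.324] F [ 0.3 -0.6 -0.4] M [-0.02 -0.08 -0.01] g 0.55
xyz [-0.0006  0.0014  0.0433] rot [-0.0018 -0.0012 -0.0019]
```

View pics/w1.png

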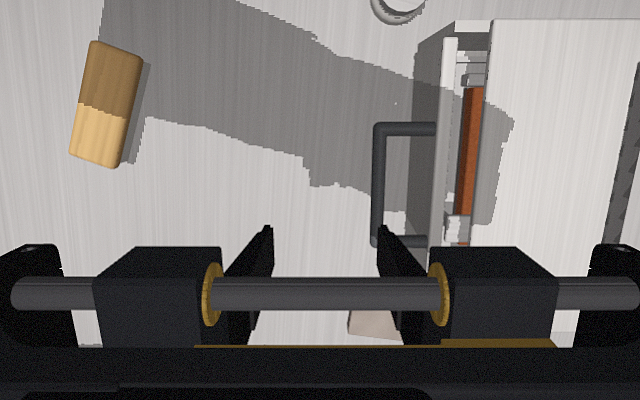

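The wrist view shows the bar running from (380,127) to (376,243), with the tray's front edge at u≈450 and the brush far to the left. Next: the bar's height from the wrist and top depth plus triangulation.

Run:
```python
from h import *
p,d,X=cloud("w1.npz")
print("rows: col range of bar, mean xyz")
for v in range(150,226,15):
    row=X[v,360:400]; k=(row[:,2]>85)&(row[:,2]<112)&(p[v,360:400].max(1)<100)
    print(v,np.where(k)[0]+360,row[k].mean(0).round(1) if k.any() else None, np.nanmax(row[k][:,2]).round(1))
print("w plane98",rayz("w1.npz",[(380,127),(376,243)],98).round(1))
print("front plate",rayz("w1.npz",[(444,40),(433,240)],106).round(1),X[60,450].round(1),X[180,445].round(1))
# triangulate bar corner ends: wrist vs top zoom
T=lambda x,y:(270+(x+.5)/5-.5,80+(y+.5)/5-.5)
def P(f): z=np.load(f); return z["world_to_cam"][:3],z
(A,za),(B,zb)=P("w1.npz"),P("top0.npz")
a=cv2.undistortPoints(np.array([[[380.,127]],[[376,243]]]),za["camera_matrix"],za["D"]).reshape(-1,2).T
b=cv2.undistortPoints(np.array([[T(280,468)],[T(440,460)]]),zb["camera_matrix"],zb["D"]).reshape(-1,2).T
t=cv2.triangulatePoints(A,B,a,b);print("tri",(t[:3]/t[3]).T.round(1))
```

```text
rows: col range of bar, mean xyz
150 [373 374 375 376 377 378 379 380 381 382 383 384 385] [627.9 -35.5 102.6] 104.3
165 [372 373 374 375 376 377 378 379 380 381 382 383 384 385] [629.1 -48.  102.3] 104.2
180 [372 373 374 375 376 377 378 379 380 381 382 383 384] [630.3 -60.8 102.6] 105.8
195 [371 372 373 374 375 376 377 378 379 380 381 382 383 384] [631.6 -73.9 102.3] 104.6
210 [371 372 373 374 375 376 377 378 379 380 381 382 383] [632.9 -87.2 102.5] 104.5
225 [370 371 372 373 374 375 376 377 378 379 380] [ 633.  -101.1  102.4] 104.5
w plane98 [[ 627.   -17.    98. ]
 [ 636.8 -119.5   98. ]]
front plate [[ 665.8   52.8  106. ]
 [ 684.7 -108.9  106. ]] [673.1  39.1 105.4] [686.1 -55.1 104.6]
tri [[ 623.   -14.6  119.2]
 [ 636.8 -119.6   97.7]]
```

```bash
python3 -m crank '[{"fingers":0.1,"xyz":[0,0,0.022],"rot":[0,0,0]},{"fingers":0.1,"xyz":[0,0,0.044],"rot":[0,0,0]},{"fingers":0.1,"xyz":[0.03,0,0.044],"rot":[0,0,0]},{"fingers":0.1,"xyz":[0.06,0,0.044],"rot":[0,0,0]},{"fingers":0.1,"xyz":[0.06,0,0.044],"rot":[0,0,0]}]' 20
python3 -c "
from h import *
rel([631.3,-67,79],.094)
shot('wrist','w2')
p,d,X=cloud('w2.npz')
for v in range(100,240,20):
    row=X[v]; k=np.where((row[:,2]>97)&(row[:,2]<112)&(p[v].max(1)<100)&(row[:,0]<645)&(row[:,0]>615))[0]
    if len(k): print(v,k.min(),k.max(),row[k].mean(0).round(1),row[k,2].max().round(1))
"
```

```text
time: 2.28
eef_pos: [628.1, -68.4, 164.7]
tool_rot: [-0.03, 0.71, 0.032, 0.703]
wrist_force: [-0.5, -1.2, -0.2]
grip_width: 0.45
t 2.28 pos [628.1 -68.4 164.7] jaw 0.0879 tilt -1.0 q [-0.214  0.554  1.59   0.002  1.007 -0.302] F [-0.5 -1.2 -0.2] M [-0.03 -0.12 -0.04] g 0.45
xyz [0.0856 0.0008 0.0041] rot [-0.0062 -0.0086 -0.0041]
140 324 359 [633.3 -20.6 102.5] 104.3
160 324 340 [628.5 -34.  102.6] 104.9
180 324 340 [629.7 -47.3 102.7] 104.9
200 324 340 [631.  -61.  102.5] 104.6
220 324 340 [632.3 -75.1 102.4] 104.2
```

View pics/w2.png

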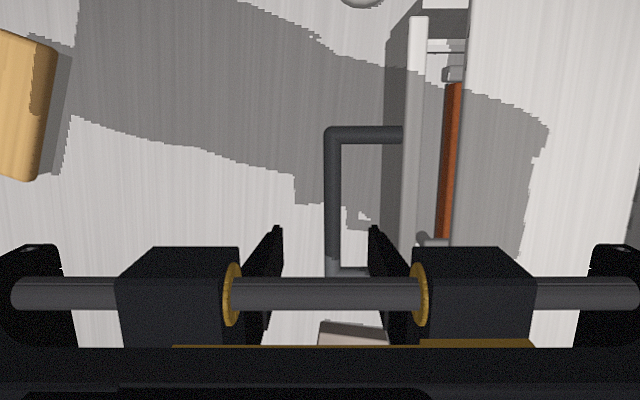

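Second view: the bar at u≈324–340 sits between the fingertips (275 and 375), and it measures the same position and height, so I descend.

```bash
python3 -m crank '[{"fingers":0.1,"xyz":[0.01,0.001,0.004],"rot":[-0.006,-0.008,-0.004]},{"fingers":0.1,"xyz":[0.035,0.001,0.004],"rot":[-0.006,-0.008,-0.004]},{"fingers":0.1,"xyz":[0.06,0.001,0.004],"rot":[-0.006,-0.008,-0.004]},{"fingers":0.1,"xyz":[0.085,0.001,0.004],"rot":[-0.006,-0.008,-0.004]},{"fingers":0.1,"xyz":[0.085,0.001,0.004],"rot":[-0.006,-0.008,-0.004]}]' 20
python3 -c "
from h import *
rel([631.3,-67,79],.094)"
```

```text
time: 2.75
eef_pos: [631.1, -67.4, 80.6]
tool_rot: [-0.033, 0.707, 0.033, 0.706]
wrist_force: [-0.6, 0.1, -0.2]
grip_width: 0.449
t 2.75 pos [631.1 -67.4  80.6] jaw 0.093 tilt -1.0 q [-0.21   0.656  1.657 -0.     0.831 -0.303] F [-0.6  0.1 -0.2] M [-0.   -0.05  0.04] g 0.449
xyz [0.0016 0.0004 0.0003] rot [-0.001  -0.0018 -0.0005]
```

```bash
python3 -m crank '[{"fingers":1,"xyz":[0.001,0,0],"rot":[0,0,0]},{"fingers":1,"xyz":[0.001,0,0],"rot":[0,0,0]},{"fingers":1,"xyz":[0.001,0,0],"rot":[0,0,0]},{"fingers":1,"xyz":[0.001,0,0],"rot":[0,0,0]},{"fingers":1,"xyz":[0.001,0,0],"rot":[0,0,0]}]' 25
python3 -c "
from h import *
rel([631.3,-67,79],.094)"
```

```text
time: 3.17
eef_pos: [631.5, -67.5, 80.9]
tool_rot: [-0.033, 0.706, 0.033, 0.706]
wrist_force: [-0.2, -0.3, 0.2]
grip_width: 0.155
t 3.17 pos [631.5 -67.5  80.9] jaw 0.0929 tilt -1.0 q [-0.21   0.655  1.657 -0.     0.83  -0.303] F [-0.2 -0.3  0.2] M [-0.01 -0.13  0.01] g 0.155
xyz [ 0.0019  0.0006 -0.0002] rot [-0.0011 -0.0001  0.    ]
```

```bash
python3 -m crank '[{"fingers":1,"xyz":[0,0,0],"rot":[0,0,0]},{"fingers":1,"xyz":[0,0,-0.005],"rot":[0,0,0]},{"fingers":1,"xyz":[0,0,-0.017],"rot":[0,0,0]},{"fingers":1,"xyz":[0,0,-0.03],"rot":[0,0,0]},{"fingers":1,"xyz":[0,0,-0.045],"rot":[0,0,0]}]' 25
python3 -c "
from h import *
rel([475,-82,80],.094)"
```

```text
time: 3.58
eef_pos: [586.7, -71.7, 81.0]
tool_rot: [-0.033, 0.706, 0.033, 0.707]
wrist_force: [2.8, -1.7, -4.1]
grip_width: 0.119
t 3.58 pos [586.7 -71.7  81. ] jaw 0.0932 tilt -1.0 q [-0.233  0.605  1.773 -0.     0.763 -0.327] F [ 2.8 -1.7 -4.1] M [-0.27 -0.65  0.  ] g 0.119
xyz [ 0.0009  0.0002 -0.1121] rot [-0.0008  0.0014  0.0005]
```

```bash
python3 -m crank '[{"fingers":1,"xyz":[0,0,-0.02],"rot":[0,0,0]},{"fingers":1,"xyz":[0,0,-0.04],"rot":[0,0,0]},{"fingers":1,"xyz":[0,0,-0.06],"rot":[0,0,0]},{"fingers":1,"xyz":[0,0,-0.08],"rot":[0,0,0]},{"fingers":1,"xyz":[0,0,-0.095],"rot":[0,0,0]}]' 25
python3 -c "
from h import *
rel([475,-82,80],.094)"
```

```text
time: 4.0
eef_pos: [490.7, -80.8, 81.0]
tool_rot: [-0.033, 0.706, 0.033, 0.707]
wrist_force: [3.0, -1.5, -7.3]
grip_width: 0.118
t 4.0 pos [490.7 -80.8  81. ] jaw 0.0933 tilt -1.0 q [-0.296  0.506  2.004 -0.     0.63  -0.389] F [ 3.  -1.5 -7.3] M [-0.34 -0.57  0.02] g 0.118
xyz [ 0.001   0.0003 -0.0157] rot [-0.0007  0.0017  0.0009]
```

```bash
python3 -m crank '[{"fingers":1,"xyz":[0.001,0,-0.003],"rot":[0,0,0]},{"fingers":1,"xyz":[0.001,0,-0.006],"rot":[0,0,0]},{"fingers":1,"xyz":[0.001,0,-0.009],"rot":[0,0,0]},{"fingers":1,"xyz":[0.001,0,-0.012],"rot":[0,0,0]},{"fingers":1,"xyz":[0.001,0,-0.014],"rot":[0,0,0]}]' 25
python3 -c "
from h import *
rel([475,-82,80],.094)"
```

```text
time: 4.42
eef_pos: [478.7, -82.1, 81.0]
tool_rot: [-0.033, 0.704, 0.032, 0.709]
wrist_force: [18.0, 11.3, -5.2]
grip_width: 0.123
t 4.42 pos [478.7 -82.1  81. ] jaw 0.0927 tilt -1.0 q [-3.060e-01  4.930e-01  2.035e+00  2.000e-03  6.060e-01 -4.000e-01] F [18.  11.3 -5.2] M [ 2.   -3.25  0.02] g 0.123
xyz [ 0.0009  0.0005 -0.0037] rot [-0.0013  0.0074  0.0022]
```

```bash
python3 -m crank '[{"fingers":1,"xyz":[0.001,0,-0.001],"rot":[0,0,0]},{"fingers":1,"xyz":[0.001,0,-0.002],"rot":[0,0,0]},{"fingers":1,"xyz":[0.001,0,-0.003],"rot":[0,0,0]},{"fingers":1,"xyz":[0.001,0,-0.003],"rot":[0,0,0]},{"fingers":1,"xyz":[0.001,0,-0.003],"rot":[0,0,0]}]' 25
python3 -c "
from h import *
rel([475,-82,80],.094)
shot('top','t2')
z=cv2.imread('pics/t2.png');cv2.imwrite('pics/t2z.png',cv2.resize(z[80:230,260:420],None,fx=5,fy=5,interpolation=cv2.INTER_CUBIC)[:600])"
```

```text
time: 4.83
eef_pos: [478.9, -82.1, 80.9]
tool_rot: [-0.034, 0.701, 0.032, 0.712]
wrist_force: [14.4, 10.9, -0.6]
grip_width: 0.123
t 4.83 pos [478.9 -82.1  80.9] jaw 0.0923 tilt -0.9999 q [-0.307  0.491  2.039  0.004  0.596 -0.403] F [14.4 10.9 -0.6] M [ 1.9  -2.6   0.02] g 0.123
xyz [ 0.0009  0.0005 -0.0039] rot [-0.0018  0.0146  0.0036]
```

View pics/t2z.png

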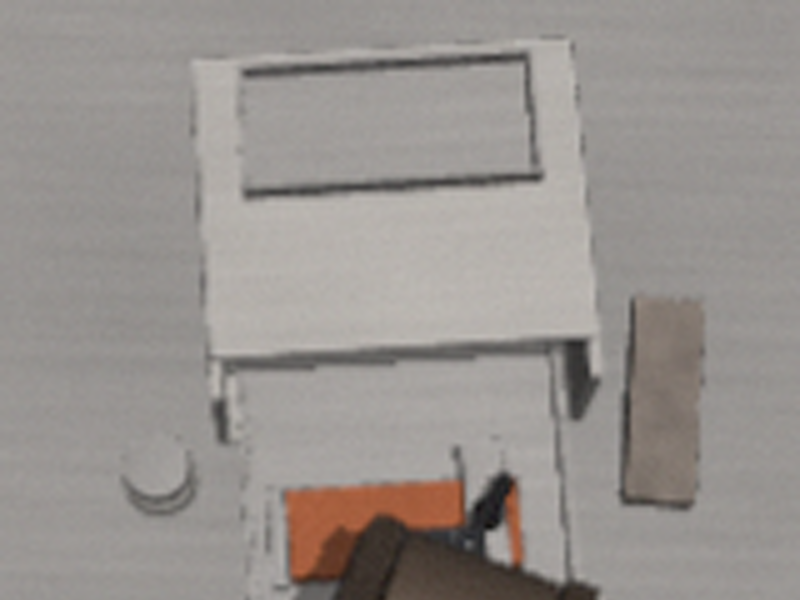

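The arm holds at the stop: it doesn't move further under ~18 N, after 153.5 mm of travel. The wing shows as the dark bar at zoom (490,505), tilted. I release and rise.

```bash
python3 -m crank '[{"fingers":1,"xyz":[0,0,0],"rot":[0,0.007,0]},{"fingers":0.1,"xyz":[0,0,0],"rot":[0,0.014,0.003]},{"fingers":0.1,"xyz":[0,0,0],"rot":[0,0.014,0.003]},{"fingers":0.1,"xyz":[0,0,0],"rot":[0,0.014,0.003]},{"fingers":0.1,"xyz":[0,0,0],"rot":[0,0.014,0.003]}]' 25
python3 -c "
from h import *
rel([475,-82,180],.094)"
```

```text
time: 5.3
eef_pos: [478.7, -82.2, 81.0]
tool_rot: [-0.033, 0.706, 0.032, 0.706]
wrist_force: [0.2, 0.7, -0.2]
grip_width: 0.342
t 5.3 pos [478.7 -82.2  81. ] jaw 0.0922 tilt -1.0 q [-3.06e-01  4.95e-01  2.03e+00 -1.00e-03  6.16e-01 -3.98e-01] F [ 0.2  0.7 -0.2] M [ 0.01 -0.1   0.01] g 0.342
xyz [-0.099   0.0004 -0.0036] rot [-0.0018  0.0004  0.0005]
```

```bash
python3 -m crank '[{"fingers":0.1,"xyz":[-0.03,0,0],"rot":[0,0,0]},{"fingers":0.1,"xyz":[-0.065,0,0],"rot":[0,0,0]},{"fingers":0.1,"xyz":[-0.1,0,0],"rot":[0,0,0]},{"fingers":0.1,"xyz":[-0.13,0,0.02],"rot":[0,0,0]},{"fingers":0.1,"xyz":[-0.15,-0.02,0.05],"rot":[0,0,0]}]' 25
python3 -m crank '[{"fingers":0.1,"xyz":[0,-0.02,0.03],"rot":[0,0,0]},{"fingers":0.1,"xyz":[0,-0.04,0.06],"rot":[0,0,0]},{"fingers":0.1,"xyz":[0,-0.04,0.06],"rot":[0,0,0]},{"fingers":0.1,"xyz":[0,-0.04,0.06],"rot":[0,0,0]},{"fingers":0.1,"xyz":[0,-0.04,0.06],"rot":[0,0,0]}]' 25
python3 -c "
from h import *
rel([607.8,-120,78],.094)
shot('wrist','w3')"
```

```text
time: 5.72
eef_pos: [529.4, -95.8, 234.9]
tool_rot: [-0.033, 0.705, 0.033, 0.707]
wrist_force: [1.6, -0.2, 0.0]
grip_width: 0.449
time: 6.13
eef_pos: [592.0, -129.8, 234.6]
tool_rot: [-0.033, 0.706, 0.033, 0.707]
wrist_force: [-1.1, 0.4, -0.6]
grip_width: 0.448
t 6.13 pos [ 592.  -129.8  234.6] jaw 0.0929 tilt -1.0 q [-0.325  0.445  1.583  0.     1.113 -0.418] F [-1.1  0.4 -0.6] M [ 0.04 -0.13  0.06] g 0.448
xyz [0.1566 0.0084 0.0164] rot [-0.0011  0.0012  0.0003]
```

View pics/w3.png

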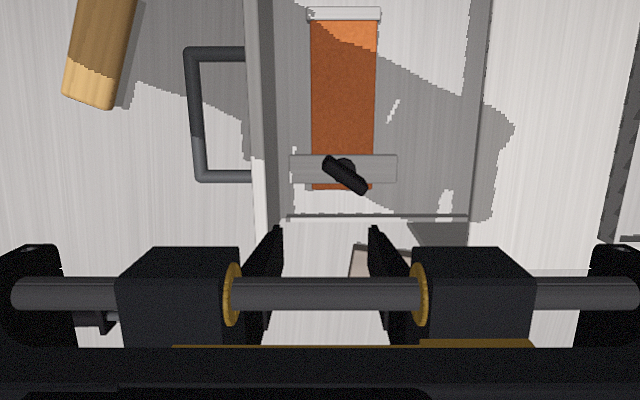

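The wing is the black bar from (326,160) to (364,191), on its bridge (290–397, 155–183). The tray is out, with the bar at u≈195.

```bash
cat >> h.py <<'E'
def wing(f):
    p,d,X=cloud(f); c=np.array([607,-120])
    k=(X[...,2]>99)&(X[...,2]<118)&(np.hypot(X[...,0]-c[0],X[...,1]-c[1])<40)&(p.max(2)<70)
    q=X[k]; m=q.mean(0); r=cv2.minAreaRect(q[:,:2].astype(np.float32)); w=np.linalg.svd(q[:,:2]-m[:2],full_matrices=False)[2][0]
    print(f,"n",k.sum(),"mean",m.round(1),"zmed",np.median(q[:,2]).round(1),"zmax",q[:,2].max().round(1),"rect",np.round(r[0],1),np.round(r[1],1),"dir",np.arctan2(w[1],w[0])%np.pi)
E
python3 -c "
from h import *
wing('w3.npz'); wing('t2.npz')
p,d,X=cloud('w3.npz')
for u,v in [(195,110),(265,100),(270,200),(345,175),(300,170),(390,170),(475,100)]: print(u,v,X[v,u].round(1))
cv2.imwrite('pics/w3z.png',cv2.resize(p[140:205,280:410,::-1],None,fx=6,fy=6,interpolation=cv2.INTER_CUBIC))"
```

```text
w3.npz n 740 mean [ 607.2 -118.8  107.7] zmed 108.2 zmax 110.6 rect [ 607.5 -119.7] [12.3 43.1] dir 2.6225721721519086
t2.npz n 38 mean [ 606.1 -119.7  108.1] zmed 108.1 zmax 114.2 rect [ 606.2 -119.5] [10.9 39.3] dir 2.5500530057393798
195 110 [480.  -76.2 104.6]
265 100 [533.9 -63.2  88.4]
270 200 [ 542.7 -152.    85.9]
345 175 [ 607.2 -117.5  109. ]
300 170 [ 567.1 -125.    67.6]
390 170 [ 652.6 -116.9   67.9]
475 100 [739.  -43.7  22.2]
```

View pics/w3z.png

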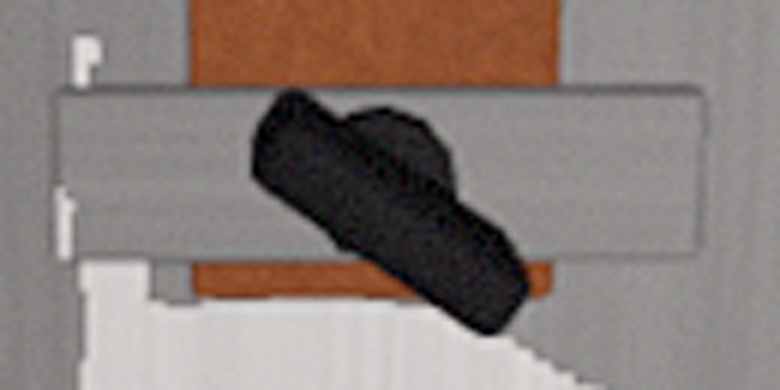

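```bash
python3 -m crank '[{"fingers":0.1,"xyz":[0.02,0.002,0.004],"rot":[-0.12,0,0]},{"fingers":0.1,"xyz":[0.04,0.004,0.008],"rot":[-0.24,0,0]},{"fingers":0.1,"xyz":[0.06,0.006,0.012],"rot":[-0.36,0,0]},{"fingers":0.1,"xyz":[0.08,0.008,0.016],"rot":[-0.48,0,0]},{"fingers":0.1,"xyz":[0.095,0.009,0.016],"rot":[-0.6,0,0]}]' 25
python3 -c "
from h import *
rel([607.5,-119.6,78],1.051)"
```

```text
time: 6.6
eef_pos: [606.4, -118.3, 138.8]
tool_rot: [-0.242, 0.664, 0.242, 0.665]
wrist_force: [0.3, -0.4, -0.2]
grip_width: 0.451
t 6.6 pos [ 606.4 -118.3  138.8] jaw 0.6996 tilt -1.0 q [-0.3    0.562  1.658  0.     0.921 -0.999] F [ 0.3 -0.4 -0.2] M [-0.03 -0.19  0.02] g 0.451
xyz [ 0.0608 -0.0017 -0.0001] rot [-0.3514  0.0005  0.0005]
```

```bash
python3 -m crank '[{"fingers":0.1,"xyz":[0,-0.001,0],"rot":[-0.12,0,0]},{"fingers":0.1,"xyz":[0,-0.002,0],"rot":[-0.24,0,0]},{"fingers":0.1,"xyz":[0,-0.002,0],"rot":[-0.35,0,0]},{"fingers":0.1,"xyz":[0,-0.002,0],"rot":[-0.35,0,0]},{"fingers":0.1,"xyz":[0,-0.002,0],"rot":[-0.35,0,0]}]' 25
python3 -c "
from h import *
rel([607.5,-119.6,78],1.051)
shot('wrist','w4');wing('w4.npz')"
```

```text
time: 7.02
eef_pos: [607.2, -119.4, 139.1]
tool_rot: [-0.353, 0.612, 0.353, 0.613]
wrist_force: [-0.2, -0.3, -1.1]
grip_width: 0.449
t 7.02 pos [ 607.2 -119.4  139.1] jaw 1.0464 tilt -1.0 q [-0.301  0.563  1.655  0.     0.923 -1.348] F [-0.2 -0.3 -1.1] M [ 0.05 -0.16  0.02] g 0.449
xyz [ 0.0611 -0.0003 -0.    ] rot [-0.0046  0.0005  0.0006]
w4.npz n 1384 mean [ 605.5 -118.8  108. ] zmed 108.3 zmax 110.5 rect [ 606.9 -119.5] [12.  43.1] dir 2.623884927883882
```

View pics/w4.png

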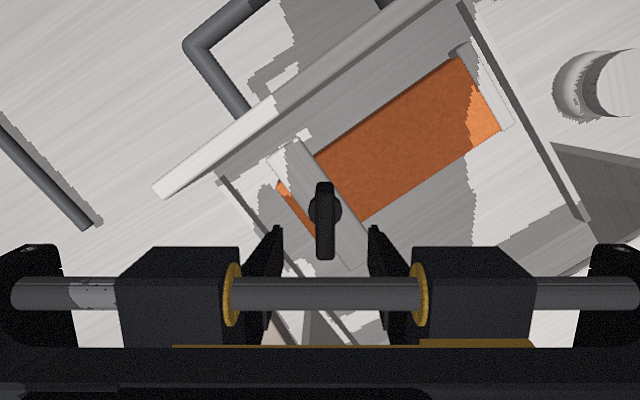

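The wing at (325,183–260) is upright in the image, midway between the fingertips (278 and 372). Both views agree, so I descend and close.

```bash
python3 -m crank '[{"fingers":0.1,"xyz":[0.02,0,0],"rot":[-0.006,0,0]},{"fingers":0.1,"xyz":[0.04,0,0],"rot":[-0.006,0,0]},{"fingers":0.1,"xyz":[0.06,0,0],"rot":[-0.006,0,0]},{"fingers":0.1,"xyz":[0.06,0,0],"rot":[-0.006,0,0]},{"fingers":0.1,"xyz":[0.06,0,0],"rot":[-0.006,0,0]}]' 30
python3 -c "
from h import *
rel([607.1,-119.5,78],1.053)"
python3 -m crank '[{"fingers":1,"xyz":[0,0,0],"rot":[0,0,0]},{"fingers":1,"xyz":[0,0,0],"rot":[0,0,0]},{"fingers":1,"xyz":[0,0,0],"rot":[0,0,0]},{"fingers":1,"xyz":[0,0,0],"rot":[0,0,0]},{"fingers":1,"xyz":[0,0,0],"rot":[0,0,0]}]' 30
python3 -m crank '[{"fingers":1,"xyz":[0,0,0],"rot":[0,0,0]},{"fingers":1,"xyz":[0,0,0],"rot":[0,0,0]},{"fingers":1,"xyz":[0,0,0],"rot":[0,0,0]},{"fingers":1,"xyz":[0,0,0],"rot":[0.03,0,0]},{"fingers":1,"xyz":[0,0,0],"rot":[0.06,0,0]}]' 30
python3 -c "
from h import *
rel([607.1,-119.5,78],1.053)"
```

```text
time: 7.48
eef_pos: [606.9, -119.3, 78.9]
tool_rot: [-0.354, 0.612, 0.355, 0.612]
wrist_force: [0.6, -0.4, 1.6]
grip_width: 0.446
t 7.48 pos [ 606.9 -119.3   78.9] jaw 1.0499 tilt -1.0 q [-0.301  0.639  1.701  0.     0.802 -1.351] F [ 0.6 -0.4  1.6] M [ 0.01 -0.19 -0.03] g 0.446
xyz [ 0.0009 -0.0002 -0.0001] rot [-0.0031  0.0002 -0.0007]
time: 7.9
eef_pos: [607.1, -119.4, 79.5]
tool_rot: [-0.354, 0.612, 0.354, 0.612]
wrist_force: [0.7, -0.9, 0.4]
grip_width: 0.155
time: 8.32
eef_pos: [607.1, -119.4, 79.5]
tool_rot: [-0.335, 0.622, 0.335, 0.623]
wrist_force: [-0.2, -1.5, -0.7]
grip_width: 0.126
t 8.32 pos [ 607.1 -119.4   79.5] jaw 0.9884 tilt -1.0 q [-0.301  0.638  1.701  0.     0.802 -1.29 ] F [-0.2 -1.5 -0.7] M [-0.11 -0.18  0.11] g 0.126
xyz [ 0.0015  0.     -0.0001] rot [-0.0646  0.0003  0.0001]
```

```bash
python3 -m crank '[{"fingers":1,"xyz":[0,0,0],"rot":[0.1,0,0]},{"fingers":1,"xyz":[0,0,0],"rot":[0.2,0,0]},{"fingers":1,"xyz":[0,0,0],"rot":[0.3,0,0]},{"fingers":1,"xyz":[0,0,0],"rot":[0.4,0,0]},{"fingers":1,"xyz":[0,0,0],"rot":[0.5,0,0]}]' 40
python3 -c "
from h import *
rel([607.1,-119.5,79.5],1.053)"
python3 -m crank '[{"fingers":1,"xyz":[0,0,0],"rot":[0.1,0,0]},{"fingers":1,"xyz":[0,0,0],"rot":[0.2,0,0]},{"fingers":1,"xyz":[0,0,0],"rot":[0.3,0,0]},{"fingers":1,"xyz":[0,0,0],"rot":[0.4,0,0]},{"fingers":1,"xyz":[0,0,0],"rot":[0.5,0,0]}]' 40
python3 -c "
from h import *
rel([607.1,-119.5,79.5],1.053)"
```

```text
time: 8.73
eef_pos: [607.4, -119.1, 79.5]
tool_rot: [-0.169, 0.686, 0.169, 0.687]
wrist_force: [1.6, 2.8, -1.4]
grip_width: 0.123
t 8.73 pos [ 607.4 -119.1   79.5] jaw 0.4835 tilt -1.0 q [-3.010e-01  6.380e-01  1.701e+00  1.000e-03  8.020e-01 -7.850e-01] F [ 1.6  2.8 -1.4] M [ 0.42 -0.47  0.1 ] g 0.123
xyz [ 0.     -0.0003 -0.0005] rot [-5.695e-01  1.000e-03  1.000e-04]
time: 9.15
eef_pos: [607.9, -118.9, 79.6]
tool_rot: [0.008, 0.706, -0.007, 0.708]
wrist_force: [4.0, 0.7, -3.1]
grip_width: 0.123
t 9.15 pos [ 607.9 -118.9   79.6] jaw -0.0215 tilt -1.0 q [-0.3    0.638  1.7    0.002  0.801 -0.28 ] F [ 4.   0.7 -3.1] M [ 0.08 -0.67  0.11] g 0.123
xyz [ 0.0001 -0.0006 -0.0008] rot [-1.0745e+00  2.1000e-03  4.0000e-04]
```

```bash
python3 -m crank '[{"fingers":1,"xyz":[0,-0.0003,-0.0005],"rot":[0.1,0,0]},{"fingers":1,"xyz":[0,-0.0005,-0.0005],"rot":[0.2,0,0]},{"fingers":1,"xyz":[0,-0.0005,-0.0005],"rot":[0.3,0,0]},{"fingers":1,"xyz":[0,-0.0005,-0.0005],"rot":[0.4,0,0]},{"fingers":1,"xyz":[0,-0.0005,-0.0005],"rot":[0.5,0,0]}]' 40
python3 -c "
from h import *
rel([607.1,-119.5,79.5],1.053)"
python3 -m crank '[{"fingers":1,"xyz":[0,0,0],"rot":[0.06,0,0]},{"fingers":1,"xyz":[0,0,0],"rot":[0.12,0,0]},{"fingers":1,"xyz":[0,0,0],"rot":[0.18,0,0]},{"fingers":1,"xyz":[0,0,0],"rot":[0.24,0,0]},{"fingers":1,"xyz":[0,0,0],"rot":[0.3,0,0]}]' 40
python3 -c "
from h import *
rel([607.1,-119.5,79.5],1.053)"
```

```text
time: 9.57
eef_pos: [608.6, -119.1, 79.6]
tool_rot: [0.185, 0.681, -0.183, 0.684]
wrist_force: [7.3, 1.0, -5.8]
grip_width: 0.124
t 9.57 pos [ 608.6 -119.1   79.6] jaw -0.5265 tilt -1.0 q [-0.301  0.639  1.7    0.003  0.799  0.224] F [ 7.3  1.  -5.8] M [ 0.21 -1.24  0.06] g 0.124
xyz [ 0.     -0.0011 -0.0011] rot [-1.5795e+00  5.0000e-03  5.0000e-04]
time: 9.98
eef_pos: [609.0, -119.3, 79.6]
tool_rot: [0.286, 0.645, -0.284, 0.649]
wrist_force: [3.1, -2.0, -2.5]
grip_width: 0.124
t 9.98 pos [ 609.  -119.3   79.6] jaw -0.8292 tilt -1.0 q [-0.301  0.639  1.7    0.003  0.798  0.527] F [ 3.1 -2.  -2.5] M [-0.5  -0.38  0.1 ] g 0.124
xyz [ 0.0001 -0.0015 -0.0012] rot [-1.8822e+00  6.2000e-03  4.0000e-04]
```

```bash
python3 -m crank '[{"fingers":1,"xyz":[0,0,0],"rot":[0.04,0,0]},{"fingers":1,"xyz":[0,0,0],"rot":[0.08,0,0]},{"fingers":1,"xyz":[0,0,0],"rot":[0.12,0,0]},{"fingers":1,"xyz":[0,0,0],"rot":[0.16,0,0]},{"fingers":1,"xyz":[0,0,0],"rot":[0.2,0,0]}]' 40
python3 -c "
from h import *
rel([607.1,-119.5,79.5],1.053)"
python3 -m crank '[{"fingers":1,"xyz":[0,0,0],"rot":[0.02,0,0]},{"fingers":1,"xyz":[0,0,0],"rot":[0.04,0,0]},{"fingers":1,"xyz":[0,0,0],"rot":[0.06,0,0]},{"fingers":1,"xyz":[0,0,0],"rot":[0.08,0,0]},{"fingers":1,"xyz":[0,0,0],"rot":[0.1,0,0]}]' 40
python3 -c "
from h import *
rel([607.1,-119.5,79.5],1.053)"
```

```text
time: 10.4
eef_pos: [609.2, -119.6, 79.6]
tool_rot: [0.35, 0.613, -0.348, 0.617]
wrist_force: [1.8, -2.2, -2.7]
grip_width: 0.128
t 10.4 pos [ 609.2 -119.6   79.6] jaw -1.0311 tilt -1.0 q [-0.301  0.639  1.699  0.002  0.798  0.729] F [ 1.8 -2.2 -2.7] M [-0.51 -0.15  0.07] g 0.128
xyz [ 0.     -0.0017 -0.0012] rot [-2.0841e+00  6.8000e-03  3.0000e-04]
time: 10.82
eef_pos: [609.3, -119.7, 79.5]
tool_rot: [0.38, 0.595, -0.378, 0.599]
wrist_force: [2.1, -3.1, -2.3]
grip_width: 0.122
t 10.82 pos [ 609.3 -119.7   79.5] jaw -1.1326 tilt -1.0 q [-0.301  0.639  1.699  0.002  0.798  0.83 ] F [ 2.1 -3.1 -2.3] M [-0.59 -0.03  0.05] g 0.122
xyz [ 0.     -0.0019 -0.0011] rot [-2.1856e+00  7.1000e-03  2.0000e-04]
```

```bash
for i in 1; do :; done; python3 -m crank '[{"fingers":1,"xyz":[0,0,0],"rot":[0.01,0,0]},{"fingers":1,"xyz":[0,0,0],"rot":[0.02,0,0]},{"fingers":1,"xyz":[0,0,0],"rot":[0.03,0,0]},{"fingers":1,"xyz":[0,0,0],"rot":[0.04,0,0]},{"fingers":1,"xyz":[0,0,0],"rot":[0.05,0,0]}]' 40
python3 -c "
from h import *
rel([607.1,-119.5,79.5],1.053)"
```

```text
time: 11.23
eef_pos: [609.3, -119.8, 79.6]
tool_rot: [0.395, 0.585, -0.393, 0.589]
wrist_force: [0.2, -2.8, -1.0]
grip_width: 0.128
t 11.23 pos [ 609.3 -119.8   79.6] jaw -1.1827 tilt -1.0 q [-0.301  0.639  1.699  0.002  0.798  0.881] F [ 0.2 -2.8 -1. ] M [-0.48 -0.02  0.79] g 0.128
xyz [ 0.     -0.0019 -0.0011] rot [-2.2357e+00  7.3000e-03  3.0000e-04]
```

Mz jumped from 0.05 to 0.79 N m, so the screw is on its stop. I'll take a look while it's seated, then ease back slightly to find the seat angle.

```bash
python3 -c "
from h import *
shot('wrist','w5');wing('w5.npz')"
python3 -m crank '[{"fingers":1,"xyz":[0,0,0],"rot":[-0.02,0,0]},{"fingers":1,"xyz":[0,0,0],"rot":[-0.02,0,0]},{"fingers":1,"xyz":[0,0,0],"rot":[-0.02,0,0]},{"fingers":1,"xyz":[0,0,0],"rot":[-0.02,0,0]},{"fingers":1,"xyz":[0,0,0],"rot":[-0.02,0,0]}]' 40
python3 -c "
from h import *
rel([607.1,-119.5,79.5],0.435)
shot('wrist','w6');wing('w6.npz')"
```

```text
w5.npz n 2321 mean [ 616.5 -116.7  108. ] zmed 108.3 zmax 117.9 rect [ 610.1 -122.7] [43.6 26.7] dir 0.42407334453569234
time: 11.7
eef_pos: [609.3, -119.8, 79.6]
tool_rot: [0.389, 0.589, -0.388, 0.593]
wrist_force: [0.9, -2.3, -1.0]
grip_width: 0.125
t 11.7 pos [ 609.3 -119.8   79.6] jaw -1.1635 tilt -1.0 q [-0.301  0.639  1.699  0.002  0.798  0.861] F [ 0.9 -2.3 -1. ] M [-0.43 -0.05  0.57] g 0.125
xyz [ 0.0001 -0.0019 -0.0011] rot [-1.5985  0.0063 -0.0017]
w6.npz n 2316 mean [ 616.5 -116.6  108. ] zmed 108.3 zmax 118.0 rect [ 607.6 -117.3] [43.6 26.6] dir 0.42509024894503744
```

View pics/w6.png

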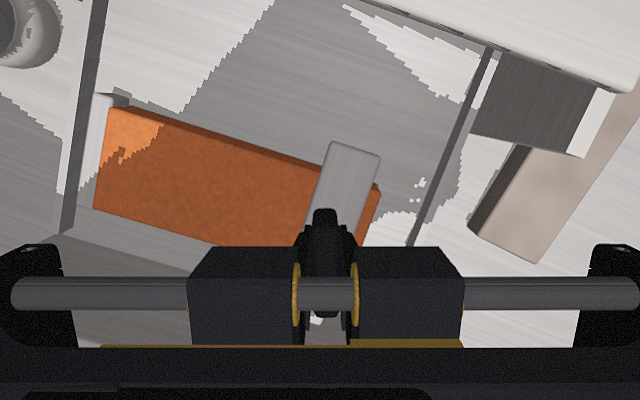

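Torque versus angle (0.79 at −1.183, 0.57 at −1.164) puts contact near jaw −1.13, which agrees with the −1.136 predicted from the wing's angle in the images. The target is therefore a jaw angle of about 0.44, so I turn counter-clockwise.

```bash
python3 -m crank '[{"fingers":1,"xyz":[0,0,0],"rot":[-0.1,0,0]},{"fingers":1,"xyz":[0,0,0],"rot":[-0.2,0,0]},{"fingers":1,"xyz":[0,0,0],"rot":[-0.3,0,0]},{"fingers":1,"xyz":[0,0,0],"rot":[-0.4,0,0]},{"fingers":1,"xyz":[0,0,0],"rot":[-0.5,0,0]}]' 40
python3 -m crank '[{"fingers":1,"xyz":[0,0,0],"rot":[-0.1,0,0]},{"fingers":1,"xyz":[0,0,0],"rot":[-0.2,0,0]},{"fingers":1,"xyz":[0,0,0],"rot":[-0.3,0,0]},{"fingers":1,"xyz":[0,0,0],"rot":[-0.4,0,0]},{"fingers":1,"xyz":[0,0,0],"rot":[-0.5,0,0]}]' 40
python3 -m crank '[{"fingers":1,"xyz":[0,0,0],"rot":[-0.1,0,0]},{"fingers":1,"xyz":[0,0,0],"rot":[-0.2,0,0]},{"fingers":1,"xyz":[0,0,0],"rot":[-0.3,0,0]},{"fingers":1,"xyz":[0,0,0],"rot":[-0.4,0,0]},{"fingers":1,"xyz":[0,0,0],"rot":[-0.4,0,0]}]' 40
python3 -c "
from h import *
rel([607.1,-119.5,79.5],0.44)"
```

```text
time: 12.17
eef_pos: [608.9, -119.2, 79.5]
tool_rot: [0.23, 0.667, -0.228, 0.67]
wrist_force: [-0.8, 0.5, -0.0]
grip_width: 0.123
time: 12.58
eef_pos: [608.3, -118.8, 79.5]
tool_rot: [0.056, 0.704, -0.055, 0.706]
wrist_force: [-1.9, -0.2, 1.2]
grip_width: 0.123
time: 13.0
eef_pos: [607.9, -118.9, 79.5]
tool_rot: [-0.086, 0.701, 0.088, 0.703]
wrist_force: [-1.7, -3.0, -0.1]
grip_width: 0.124
t 13.0 pos [ 607.9 -118.9   79.5] jaw 0.2465 tilt -1.0 q [-0.301  0.638  1.701  0.004  0.801 -0.55 ] F [-1.7 -3.  -0.1] M [-0.5   0.3   0.07] g 0.124
xyz [ 0.     -0.0004 -0.0009] rot [-0.1935  0.0033 -0.0011]
```

```bash
python3 -m crank '[{"fingers":1,"xyz":[0,0,0],"rot":[-0.07,0,0]},{"fingers":1,"xyz":[0,0,0],"rot":[-0.14,0,0]},{"fingers":1,"xyz":[0,0,0],"rot":[-0.194,0,0]},{"fingers":1,"xyz":[0,0,0],"rot":[-0.194,0,0]},{"fingers":1,"xyz":[0,0,0],"rot":[-0.194,0,0]}]' 40
python3 -c "
from h import *
rel([607.1,-119.5,79.5],0.44)
shot('wrist','w7');shot('top','t7');shot('side','s7')
z=cv2.imread('pics/t7.png');cv2.imwrite('pics/t7z.png',cv2.resize(z[80:230,260:420],None,fx=5,fy=5,interpolation=cv2.INTER_CUBIC)[:600])"
```

```text
time: 13.42
eef_pos: [607.7, -118.9, 79.5]
tool_rot: [-0.152, 0.689, 0.154, 0.691]
wrist_force: [-1.1, -3.3, -0.6]
grip_width: 0.123
t 13.42 pos [ 607.7 -118.9   79.5] jaw 0.4361 tilt -1.0 q [-0.301  0.638  1.701  0.004  0.801 -0.74 ] F [-1.1 -3.3 -0.6] M [-0.67  0.26  0.07] g 0.123
xyz [ 0.     -0.0003 -0.0008] rot [-0.0039  0.0031 -0.001 ]
```

View pics/w7.png

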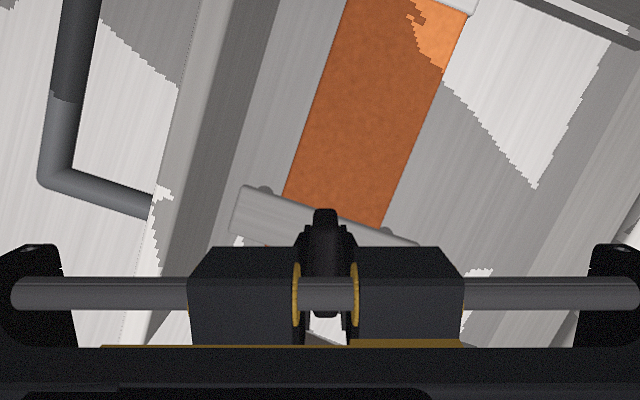

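View pics/t7.png

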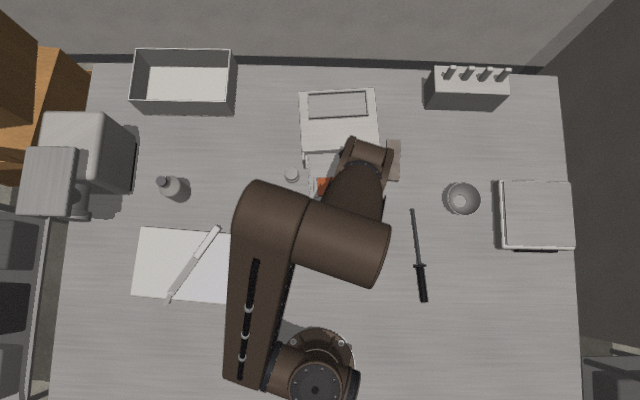

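View pics/s7.png

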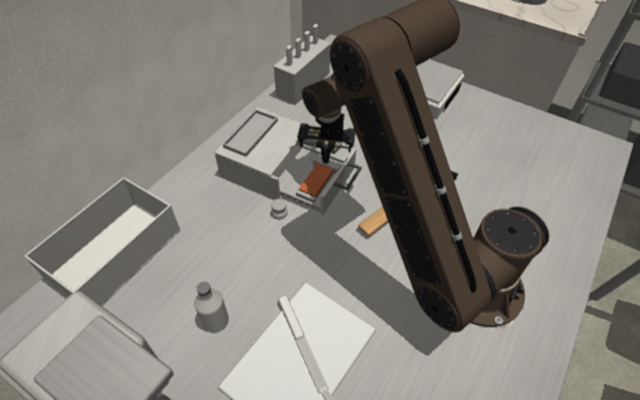

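The wrist view shows the wing at (325,210–315), square between the pads. The side view has everything else where it was. Last checks: the tray's position and a settle.

```bash
python3 -m crank '[{"fingers":1,"xyz":[0,0,0],"rot":[-0.002,0,0]},{"fingers":1,"xyz":[0,0,0],"rot":[-0.002,0,0]},{"fingers":1,"xyz":[0,0,0],"rot":[-0.002,0,0]},{"fingers":1,"xyz":[0,0,0],"rot":[-0.002,0,0]},{"fingers":1,"xyz":[0,0,0],"rot":[-0.002,0,0]}]' 40
python3 -c "
from h import *
rel([607.7,-118.9,79.5],0.44)
ax=np.array([np.cos(.093),np.sin(.093)])
for f in ('w3.npz','w7.npz'):
    p,d,X=cloud(f); k=(X[...,2]>99)&(X[...,2]<106)&(abs(X[...,0]-480)<20)&(abs(X[...,1]+60)<25)&(p.max(2)<120)
    q=X[k]; print(f,k.sum(),'bar along axis',(q[:,:2]@ax).mean().round(1))
print('start', (np.array([631.5,-67])@ax).round(1))
for n in ('top','side'):
    a=cv2.imread('pics/%s0.png'%n).astype(int);b=cv2.imread('pics/%s7.png'%n[0]).astype(int)
    boxes={'top':dict(knife=(220,310,130,225),bottle=(170,205,150,190),jar=(165,185,283,299),bowl=(180,220,440,480)),'side':dict(jar=(195,222,265,292),knife=(290,400,270,335),brush=(205,238,355,385),bottle=(280,335,190,232))}[n]
    for m,(v0,v1,u0,u1) in boxes.items(): print(n,m,np.abs(a-b)[v0:v1,u0:u1].mean().round(1))
"
```

```text
time: 13.98
eef_pos: [607.8, -118.9, 79.5]
tool_rot: [-0.154, 0.689, 0.155, 0.691]
wrist_force: [-1.3, -3.5, -1.1]
grip_width: 0.125
t 13.98 pos [ 607.8 -118.9   79.5] jaw 0.4395 tilt -1.0 q [-0.301  0.638  1.701  0.004  0.801 -0.743] F [-1.3 -3.5 -1.1] M [-0.72  0.25 -0.09] g 0.125
xyz [ 0.      0.     -0.0001] rot [-0.0005  0.0033 -0.0009]
w3.npz 1019 bar along axis 471.1
w7.npz 2216 bar along axis 471.0
start 622.5
top knife 3.4
top bottle 2.6
top jar 2.9
top bowl 2.7
side jar 23.1
side knife 27.8
side brush 44.2
side bottle 19.7
```

```bash
python3 -c "
from h import *
a=cv2.imread('pics/side0.png',0).astype(np.float32);b=cv2.imread('pics/s7.png',0).astype(np.float32)
print(a.mean(),b.mean())
for m,(v0,v1,u0,u1) in dict(jar=(195,222,265,292),knife=(290,400,270,335),bottle=(280,335,190,232),wallbox=(185,280,30,175)).items(): print(m,a[v0:v1,u0:u1].mean(),b[v0:v1,u0:u1].mean(),cv2.phaseCorrelate(a[v0:v1,u0:u1].copy(),b[v0:v1,u0:u1].copy()))
A=cloud('side0.npz')[2];B=cloud('s7.npz')[2]
for n,u,v in (('brush',368,222),('jar',279,206),('bottle',210,300)): print(n,A[v,u].round(),B[v,u].round())
"
```

```text
115.17441 129.14378
jar 126.65432 141.79286 ((0.5885670024475402, 0.45644235421731594), 0.8964796308300296)
knife 181.27664 209.15483 ((0.015867750706725303, 0.01152588589525294), 0.9928918751301589)
bottle 119.72641 139.62338 ((0.5152368496977822, 0.020476199135675444), 1.0099189316784893)
wallbox 117.29292 136.7685 ((-0.021389216688206147, -0.0039145953864831995), 1.0002875543965233)
brush [373.   2.  33.] [373.   0.  32.]
jar [632. 115.  51.] [632. 115.  52.]
bottle [551. 503. 147.] [550. 503. 149.]
```

The side differences come from exposure only; nothing has moved. Handing in.

```bash
python3 -c "
from rig import job_done,arm
print(job_done()); s=arm.observe(); print(s['time'],s['grip_width'],s['eef_pos'])"
```

```text
the job is handed in; nothing more can be done
None
the job is handed in; nothing more can be done
```

The tray is out at its stop, and the wing screw was seated and then backed off a quarter turn. The gripper is still holding the wing at 40 N. I handed in at about 14 s of the 67 s allowed.

- **Tray:** I pulled it until the arm stopped moving under about 18 N. The handle had travelled about 152–153 mm, which fits a tray that started a few mm open. It measured in the same place before and after turning the screw.
- **Seating the screw:** I turned the wing clockwise about 2.2 rad. The torque then jumped from about 0.05 to 0.79 N m, so it was on its stop.
- **Backing off:** The torque readings and the wing's angle in the images agree on the seat angle to about 0.01 rad. From there I turned it back 1.57 rad. The final torque was under 0.1 N m, and the grip width matched the 12 mm wing.
- **Other objects:** The jar, knife and bottle were checked in both the top and side views, the bowl in the top view and the brush by side-view depth. None had moved. The spare stone and honing steel I only checked by eye.
- **Checks that disagreed:** One bar corner triangulated from the coarse top image came out 21 mm too high, and I dropped it because the other depth readings agreed. A raw side-image comparison showed differences that were mostly exposure.

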